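# Build the grit sieve tower on the shrimp shelf

## Task

Set up the sieve tower for grading lava grit: seat the catch cup in the collar of the black base, then stack on it the fine sieve, the medium sieve and the coarse sieve, in that order from the bottom up, and close the tower with the lid. Each part must sit upright and fully home in the one below, and nothing else on the shelf may be disturbed.

Things in the scene. Friction and masses are not known exactly. Their poses are not given: they have to be found in the camera images.
- stand: Base of the tower: black square plate 88 x 88 mm, top 8 mm above the shelf, on suction feet (it does not move), with a round white upright collar in its middle, 62 mm outside, 54 mm inside, rim 20 mm above the shelf. The cup's foot drops 10 mm into it: the seated cup's underside is 10 mm above the base's. Origin: centre of underside, z up.
- cup: Catch cup: round grey plastic cup, closed floor, 50 mm tall, 60 mm outside (lip 61.6), wall 3, loose, about 80 g. Tapered foot: 41 mm wide at the bottom, 52 mm where it ends 10 mm up in a 60 mm shoulder that rests on the rim below. Mouth 54 mm, takes the next foot 10 mm deep. Origin: centre of underside, z up. The fine sieve seated on it has its underside 40 mm above the cup's.
- sieve_fine: Fine sieve: wire so close it looks almost like a metal disc. Round grey plastic frame, 30 mm tall, 60 mm outside (lip 61.6), wall 3, loose, about 60 g. Tapered foot: 41 mm wide at the bottom, 52 mm where it ends 10 mm up in a 60 mm shoulder that rests on the rim below. Mouth 54 mm, takes the next foot 10 mm deep. Origin: centre of underside, z up. The next sieve's underside seats 20 mm above this one's.
- sieve_medium: Medium sieve: wire grid of 6.5 mm pitch. Round grey plastic frame, 36 mm tall, 60 mm outside (lip 61.6), wall 3, loose, about 60 g. Tapered foot: 41 mm wide at the bottom, 52 mm where it ends 10 mm up in a 60 mm shoulder that rests on the rim below. Mouth 54 mm, takes the next foot 10 mm deep. Origin: centre of underside, z up. The next sieve's underside seats 26 mm above this one's.
- sieve_coarse: Coarse sieve: open grid, three wires each way. Round grey plastic frame, 42 mm tall, 60 mm outside (lip 61.6), wall 3, loose, about 60 g. Tapered foot: 41 mm wide at the bottom, 52 mm where it ends 10 mm up in a 60 mm shoulder that rests on the rim below. Mouth 54 mm, takes the next foot 10 mm deep. Origin: centre of underside, z up. The lid's underside seats 32 mm above this one's.
- lid: Lid: round grey plastic disc 60 mm wide, top 15 mm up, with a black upright cylindrical knob in its middle, 20 mm in diameter, 15 to 40 mm above the underside (grip it there); loose, about 55 g. Tapered foot: 41 mm wide at the bottom, 52 mm where it ends 10 mm up in a 60 mm shoulder that rests on the rim below. Origin: centre of underside, z up.
- bowl: Bystander: white ceramic feeding bowl, 72 mm across, 26 mm tall, loose. Origin: centre of the underside. Leave it.
- canister: Bystander: blue twist-cap canister, 60 mm across the cap, 70 mm tall, loose. Origin: centre of the underside. Leave it.
- scraper: Bystander: silver aluminium scraper lying flat, 172 mm long along its x axis (blade, 60 mm wide, at the +x end), 12 mm tall, loose. Origin: on the underside, midway along. Leave it.
- pipette: Bystander: clear plastic pipette lying flat, 120 mm long along its x axis (bulb at the +x end), 16 mm tall, loose. Origin: on the underside, midway along. Leave it.
Things that resemble listed ones, but are neither listed nor needed, are in the scene too. Leave any red look-alike of the cup alone. What is shaped like the sieve_coarse but purple is not meant.

How it is judged (in metres and radians):
On the way, in this order (a step that is already met when the one before it is completed fails the run):
1. the catch cup sits in the collar of the base (z of cup in the frame of stand between 0.007 and 0.013 m and horizontal distance between cup and stand below 0.005 m and angle between cup's own z axis and vertical below 0.08 rad), for 0.2 s.
2. the fine sieve sits on the cup (z of sieve_fine in the frame of cup between 0.037 and 0.043 m and horizontal distance between sieve_fine and cup below 0.005 m and angle between sieve_fine's own z axis and vertical below 0.08 rad), for 0.2 s.
3. the medium sieve sits on the fine one (z of sieve_medium in the frame of sieve_fine between 0.017 and 0.023 m and horizontal distance between sieve_medium and sieve_fine below 0.005 m and angle between sieve_medium's own z axis and vertical below 0.08 rad), for 0.2 s.
4. the coarse sieve sits on the medium one (z of sieve_coarse in the frame of sieve_medium between 0.023 and 0.029 m and horizontal distance between sieve_coarse and sieve_medium below 0.005 m and angle between sieve_coarse's own z axis and vertical below 0.08 rad), for 0.2 s.
5. the lid sits on the coarse sieve (z of lid in the frame of sieve_coarse between 0.029 and 0.035 m and horizontal distance between lid and sieve_coarse below 0.005 m and angle between lid's own z axis and vertical below 0.08 rad), for 0.2 s.
At the end, for the whole second after the job is handed in: From the bottom up: base, cup, fine, medium and coarse sieve, lid; each part with its axis within 5 mm of the axis of the one below, within 3 mm of its seated height, within 0.08 rad of upright, and at rest (all of step 1 and all of step 2 and all of step 3 and all of step 4 and all of step 5 and linear speed of each of cup, sieve_fine, sieve_medium, sieve_coarse, lid below 0.02 m/s); the robot touches nothing.
It fails at once if the feeding bowl is shifted by more than 25 mm (distance of bowl from where it was at the start of the episode above 0.025 m).
It fails at once if the canister is shifted by more than 25 mm (distance of canister from where it was at the start of the episode above 0.025 m).
It fails at once if the scraper is shifted by more than 25 mm (distance of scraper from where it was at the start of the episode above 0.025 m).
It fails at once if the pipette is shifted by more than 25 mm (distance of pipette from where it was at the start of the episode above 0.025 m).
It also fails if it takes over 128 s, if anything falls off the work surface, if the arm or the gripper's body presses on something with over 40 N, if the wrist force passes 120 N, or if a joint passes its speed limit or range.

## Robot

A 6-joint arm with a two-finger parallel gripper is mounted at the origin on the work surface. World frame = base frame: x ahead of the robot, y to its left, z up, the work surface at z = 0. Lengths are in mm, angles in rad, forces in N, time in s.
With the tool pointing down it reaches from about 250 to 800 mm from the base axis. Payload 3.9 kg.
Tool frame: the origin (TCP) lies midway between the tips of the shut fingers; the grasp point (between the pads) lies 19 mm behind it; z points along the fingers, y is the direction in which the jaws open and shut (so a half turn about z gives the same grasp; the last joint's range is limited). The gripper opens to 85 mm and grips with 20 to 120 N. Pads are 22 mm wide; open, the fingers measure 114 mm over their backs; the gripper's body (76 mm by 85 mm) begins 54 mm behind the grasp point. The pads swing forward as they close: fully open they stand 13 mm farther back than shut.
Start: joints at [1.217, 0.26, -0.138, 1.173, 0, 1.571], TCP at [181.889, 492.475, 231.304] pointing down, gripper open.
Joint ranges: [-2.78, 2.78], [-0.83, 1.72], [-1.28, 1.37], [-1.9, 2.12], [-1.57, 1.48], [-3.14, 3.14]. Speed limits (rad/s): [2.57, 2.57, 3.14, 3.14, 3.14, 3.14].

## Interface

Orientations are given as a unit quaternion [x, y, z, w].
In Python, from station import env, cams gives the robot as it stands. The module is installed in compiled form; this text tells all that it offers.
- The arm moves only by the shell command python3 -m creep 'ROWS'. ROWS is JSON, a list of rows, each an object with "claw": the finger opening in m, from 0 to 0.0854; "travel": the shift along the tool's x, y, z in m, a list of three; "twist": the turn, a rotation vector about the tool's x, y, z in rad, a list of three. A call has 1 to 12 rows; each row shifts and turns the commanded pose from where the row before left it, along the tool's axes as they then stand; what a row does not reach is not made up. A row lasts 1/8 s, in which the tool goes at most 62.5 mm and 10.7 degrees, less where a joint would pass 70% of its speed; a pose out of reach is approached as far as the arm can. A call with a gripper value outside its range is refused whole. The fingers move at their own pace and stop on an object; the grip force is fixed at half the most. Time passes only in rows, so rows that do not move let the fingers close. It gives the time, the measured TCP pose, the force and the opening at its end, in the units of the state.
- env.observe(): the state, without advancing time (a new reading comes with each control period).
- cams.get_image(name): name is "side" or "top" or "wrist"; returns the picture (400x640x3 uint8, red, green, blue); there is no depth.
- cams.get_calibration(name): a dict with "intrinsics" (3x3 intrinsics, pixels), "D" ([k1, k2, p1, p2, k3] as OpenCV has them; the pictures are not rectified), "world_from_camera" (4x4, takes a point from camera to world coordinates). Camera axes: x right, y down, z forward; pixel columns grow to the right and rows downward; lengths in mm; the calibration is good to about 2 mm. A picture is of the moment at which its call begins: read the wrist's pose just before it. get_calibration takes no time and is no camera call; for the wrist camera it gives the pose at the moment of the call.
- env.hand_in(): hands the job in, once; it reports no verdict.
The state is a dict: "clock": time; "joint_positions": joint angles; "joint_vel": joint speeds; "tau": joint torques, N m; "ee_pos": TCP position; "tcp_rot": TCP orientation; "contact_force": force on the tool from outside, world axes, zero at the start; "wrist_torque": the same for the moment, N m; "opening": finger opening in mm.
Only numpy, scipy, OpenCV 4.12 (cv2) and the standard library are available. Lean on these libraries where they do the work, as an engineer would, in place of code of your own. Each camera call takes 0.05 s, during which the arm holds its last target.

## Working session

There is one attempt and no reset: what is moved stays moved. The work goes in short steps, Python scripts to look and compute and a shell command to move; the robot and the scene stay as the last step left them, time stands still between calls to the robot, and variables do not carry over. Pictures are saved under pics/ and viewed, and the job is handed in when it is done.

```bash
mkdir -p pics
python3 - <<'E'
from station import env,cams
import cv2,numpy as np
for n in ["top","side","wrist"]:
    c=cams.get_calibration(n); print(n,np.round(c["intrinsics"],1).tolist(),np.round(c["D"],3).tolist(),np.round(c["world_from_camera"],3).tolist())
    im=cams.get_image(n); cv2.imwrite(f"pics/{n}0.png",im[:,:,::-1])
s=env.observe(); print(s)
E
```

```text
top [[453.6, 0.0, 318.7], [0.0, 453.6, 200.5], [0.0, 0.0, 1.0]] [-0.113, 0.0, 0.0, 0.0, 0.0] [[-0.006, -0.989, 0.148, 341.958], [-1.0, 0.007, 0.007, 54.401], [-0.008, -0.148, -0.989, 1239.451], [0.0, 0.0, 0.0, 1.0]]
side [[368.2, 0.0, 321.6], [0.0, 368.2, 198.5], [0.0, 0.0, 1.0]] [-0.025, 0.0, 0.0, 0.0, 0.0] [[0.99, -0.099, 0.098, 407.589], [-0.139, -0.636, 0.759, -728.432], [-0.013, -0.765, -0.643, 701.324], [0.0, 0.0, 0.0, 1.0]]
wrist [[348.1, 0.0, 319.4], [0.0, 348.1, 203.1], [0.0, 0.0, 1.0]] [-0.019, 0.0, 0.0, 0.0, 0.0] [[0.347, 0.892, 0.288, 108.637], [0.938, -0.33, -0.108, 520.2], [-0.001, 0.308, -0.951, 373.106], [0.0, 0.0, 0.0, 1.0]]
{'clock': 0.15, 'joint_positions': array([ 1.21701652e+00,  2.60552745e-01, -1.39077319e-01,  1.17268166e+00,
        1.23650332e-06,  1.57080807e+00]), 'joint_vel': array([ 7.82884082e-04, -2.38362836e-03,  5.26361431e-03,  2.08091871e-05,
       -2.57872037e-04,  1.05756674e-03]), 'tau': array([ 3.17218855e-04, -4.06006014e+01,  2.54166198e+01,  1.26557954e-02,
        5.87364738e-06, -1.82257861e-05]), 'ee_pos': array([181.70449196, 492.00139204, 230.64408267]), 'tcp_rot': array([ 1.75974593e-01,  9.84394417e-01, -7.45769449e-04, -1.33935980e-04]), 'contact_force': array([-0.60932506,  0.21319104, -0.3550915 ]), 'wrist_torque': array([-0.00516813,  0.05266396,  0.05450884]), 'opening': 85.27758721148895}
```

View pics/top0.png

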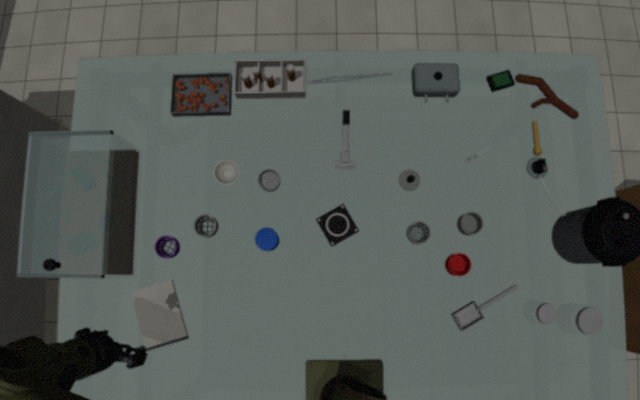

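View pics/side0.png

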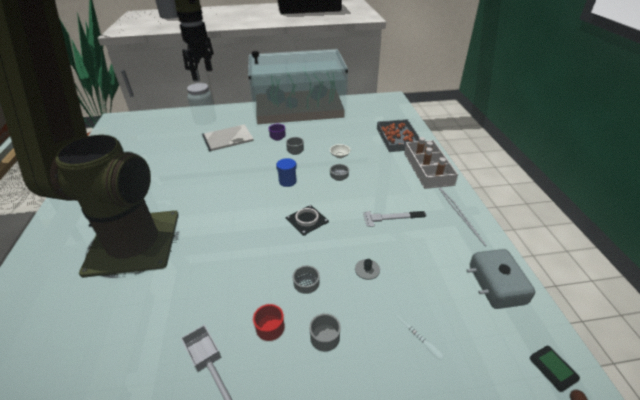

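View pics/wrist0.png

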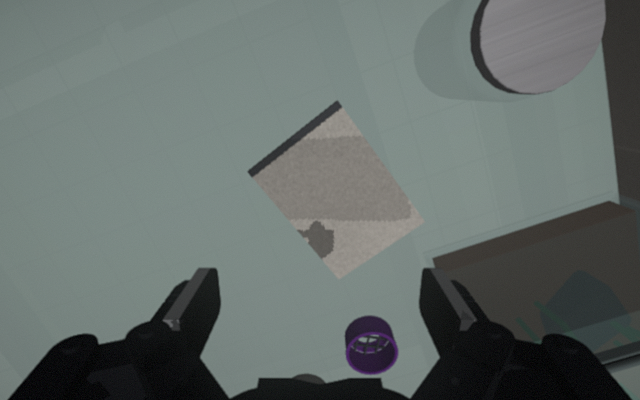

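Candidates in the top picture:
- Round grey rings at (270,180), (207,226), (418,232) and (470,223).
- Red look-alike at (458,265), purple look-alike at (167,247).
- Lid with black knob at (410,180), another knob-like thing at (538,167).
- Blue canister (267,239), bowl (227,172), stand (337,224).

I'll check these in close crops.

Run:
```python
import cv2,numpy as np
t=cv2.imread("pics/top0.png"); s=cv2.imread("pics/side0.png")
def crop(im,u,v,w=22): 
    c=cv2.resize(im[v-w:v+w,u-w:u+w],(190,190),interpolation=cv2.INTER_CUBIC)
    return np.clip(c.astype(float)*1.7,0,255).astype(np.uint8)
r1=[crop(t,*p) for p in [(270,180),(207,226),(418,232),(470,223)]]
r2=[crop(t,*p) for p in [(410,180),(538,167),(337,224),(167,247)]]
r3=[crop(s,*p) for p in [(340,172),(295,145),(306,278),(325,331)]]
cv2.imwrite("pics/crops.png",np.vstack([np.hstack(r) for r in (r1,r2,r3)]))
```

```text
(no output)
```

View pics/crops.png

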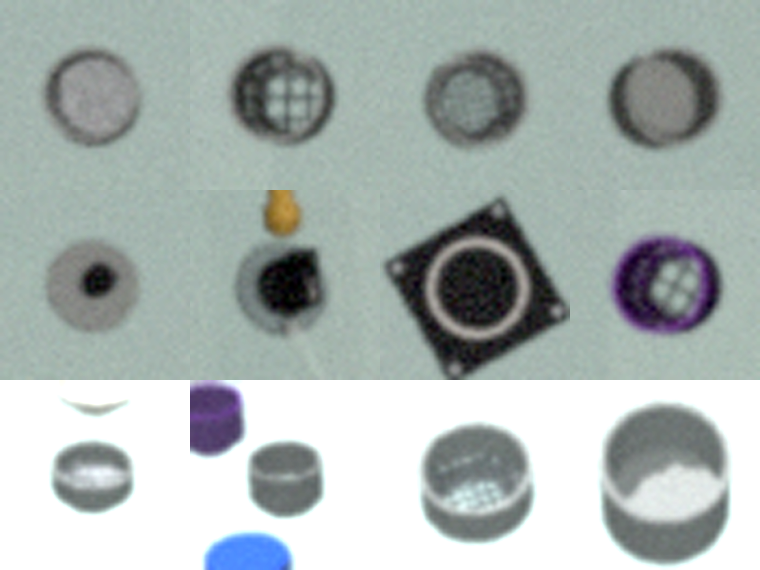

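Choice:
- **Cup:** (470,223), solid floor.
- **Fine sieve:** (270,180), looks like a disc.
- **Medium sieve:** (418,232), close grid.
- **Coarse sieve:** (207,226), open grey grid. The purple one at (167,247) is not it.
- **Lid:** (410,180). The object at (538,167) is a bottle-like thing on a round glass, so not the lid.
- **Stand:** (337,224).

Next I'll measure positions.

```bash
cat > h.py <<'E'
import numpy as np,cv2
from scipy.optimize import minimize
from scipy.ndimage import map_coordinates
from scipy.spatial.transform import Rotation as R
OBJ=dict(stand=(31,20,(337,224)),cup=(30.8,50,(470,223)),fine=(30.8,30,(270,180)),medium=(30.8,36,(418,232)),coarse=(30.8,42,(207,226)),lid=(30,15,(410,180)))
def proj(P,c):
    T=np.linalg.inv(c["world_from_camera"])
    p,_=cv2.projectPoints(np.asarray(P,float).reshape(-1,3),cv2.Rodrigues(T[:3,:3])[0],T[:3,3],c["intrinsics"],np.array(c["D"]))
    return p.reshape(-1,2)
def back(u,v,z,c):
    q=cv2.undistortPoints(np.array([[[u,v]]],float),c["intrinsics"],np.array(c["D"]))[0,0]
    W=c["world_from_camera"];d=W[:3,:3]@[q[0],q[1],1];o=W[:3,3]
    return (o+d*(z-o[2])/d[2])[:2]
def circ(x,y,r,z,n=120):
    a=np.arange(n)*2*np.pi/n
    return np.c_[x+r*np.cos(a),y+r*np.sin(a),np.full(n,z)]
def grad(im,s):
    g=cv2.GaussianBlur(im.astype(np.float32),(0,0),s)
    return sum(np.hypot(cv2.Sobel(g[:,:,k],cv2.CV_32F,1,0),cv2.Sobel(g[:,:,k],cv2.CV_32F,0,1)) for k in range(3))
def fit(im,c,x,y,r,z,rng=15,s=1.2):
    G=np.minimum(grad(im,s),np.inf)
    G=np.sqrt(G)
    def sc(p,rr=r):
        q=proj(circ(p[0],p[1],rr,z),c)
        return -map_coordinates(G,[q[:,1],q[:,0]],order=1,mode='constant').mean()
    best=min(((sc((x+a,y+b)),x+a,y+b) for a in np.arange(-rng,rng+.1,2) for b in np.arange(-rng,rng+.1,2)))
    m=minimize(sc,best[1:],method='Nelder-Mead',options=dict(xatol=.05,fatol=1e-3,initial_simplex=[best[1:],(best[1]+1.5,best[2]),(best[1],best[2]+1.5)]))
    return m.x,-m.fun
def overlay(im,c,x,y,r,z,fn,sc=1):
    o=im[:,:,::-1].copy()
    for u,v in proj(circ(x,y,r,z,60),c):
        if 0<=u<640 and 0<=v<400: o[int(round(v)),int(round(u))]=(0,255,0)
    cv2.imwrite(fn,o)
def look(name,fn,x,y,rng=12):
    from station import env,cams
    r,z=OBJ[name][:2]
    c=cams.get_calibration("wrist"); im=cams.get_image("wrist")
    z+=DZ.get(name,0)
    p,f=fit(im,c,x,y,r,z,rng)
    overlay(im,c,*p,r,z,fn)
    s=env.observe(); Rt=R.from_quat(s["tcp_rot"]); d=np.array([p[0]-s["ee_pos"][0],p[1]-s["ee_pos"][1],0])
    print(name,"xy",p.round(1),"score",round(f,1),"tcp",s["ee_pos"].round(1),"t",s["clock"],"delta tool",Rt.inv().apply(d).round(1),"Rxaxis",Rt.as_matrix()[:,0].round(3))
    return im,c,p
DZ={}
E
python3 - <<'E'
from h import *
from station import cams,env
im=cv2.imread("pics/top0.png")[:,:,::-1];c=cams.get_calibration("top")
si=cv2.imread("pics/side0.png")[:,:,::-1];cs=cams.get_calibration("side")
o=im;
for n,(r,z,(u,v)) in OBJ.items():
    x,y=back(u,v,z,c); p,f=fit(im,c,x,y,r,z,8,.8); q,f2=fit(si,cs,*p,r,z,8,.8)
    print(n,np.round((x,y),1),p.round(1),round(f,1),"side",q.round(1),round(f2,1))
W=cams.get_calibration("wrist")["world_from_camera"]
s=env.observe();M=R.from_quat(s["tcp_rot"]).as_matrix()
print("tool axes\n",M.round(3)); print("cam in tool",(M.T@(W[:3,3]-s["ee_pos"])).round(1),(M.T@W[:3,:3]).round(3).tolist())
E
```

```text
stand [460.3  14.5] [459.6  14.2] 19.5 side [467.5  18.4] 22.8
cup [ 456.8 -338.7] [ 455.5 -335.5] 17.6 side [ 458.1 -346.5] 21.8
fine [580.6 195.6] [580.5 197.7] 15.6 side [582.7 195.4] 23.4
medium [ 435.5 -200.9] [ 434.  -199.4] 17.3 side [ 435.7 -206.6] 22.3
coarse [454.7 362.2] [455.3 363.9] 18.4 side [458. 363.] 22.8
lid [ 580.8 -188.6] [ 581.5 -185.2] 13.1 side [ 581.8 -190.8] 20.6
tool axes
 [[-0.938  0.346 -0.001]
 [ 0.346  0.938 -0.001]
 [ 0.    -0.002 -1.   ]]
cam in tool [  78.3    1.  -142.6] [[-0.001, -0.951, -0.308], [1.0, -0.001, 0.001], [-0.001, -0.308, 0.951]]
```

```bash
python3 -m creep '[{"claw":0.085,"travel":[0,0,0],"twist":[0,0,-0.177]},{"claw":0.085,"travel":[0,0,0],"twist":[0,0,-0.177]},{"claw":0.085,"travel":[-0.0137,-0.0416,0],"twist":[0,0,0]},{"claw":0.085,"travel":[-0.0137,-0.0416,0],"twist":[0,0,0]},{"claw":0.085,"travel":[-0.0137,-0.0416,0],"twist":[0,0,0]},{"claw":0.085,"travel":[-0.0137,-0.0416,0],"twist":[0,0,0]},{"claw":0.085,"travel":[-0.0137,-0.0416,0],"twist":[0,0,0]},{"claw":0.085,"travel":[-0.0137,-0.0416,0],"twist":[0,0,0]},{"claw":0.085,"travel":[-0.0137,-0.0416,0],"twist":[0,0,0]},{"claw":0.085,"travel":[-0.0137,-0.0416,0],"twist":[0,0,0]},{"claw":0.085,"travel":[-0.0137,-0.0416,0],"twist":[0,0,0]},{"claw":0.085,"travel":[-0.0137,-0.0416,0],"twist":[0,0,0]}]'
```

```text
clock: 1.65
ee_pos: [319.1, 75.1, 231.3]
tcp_rot: [-0.0, 1.0, 0.0, 0.0]
contact_force: [0.8, 0.1, -0.6]
opening: 84.9
```

```bash
python3 -m creep '[{"claw":0.085,"travel":[-0.048,-0.02,0],"twist":[0,0,0]},{"claw":0.085,"travel":[-0.048,-0.02,0],"twist":[0,0,0]},{"claw":0.085,"travel":[-0.048,-0.019,0],"twist":[0,0,0]},{"claw":0.085,"travel":[0,0,0],"twist":[0,0,0]}]'
python3 - <<'E'
from h import *
look("stand","pics/stand1.png",463,16)
E
```

```text
clock: 2.15
ee_pos: [466.1, 16.3, 230.5]
tcp_rot: [0.001, 1.0, -0.0, 0.0]
contact_force: [0.1, 0.7, -0.4]
opening: 84.9
stand xy [462.7  15.2] score 25.2 tcp [463.6  16.9 230.5] t 2.2 delta tool [ 1.  -1.8  0. ] Rxaxis [-1.     0.001  0.002]
```

View pics/stand1.png

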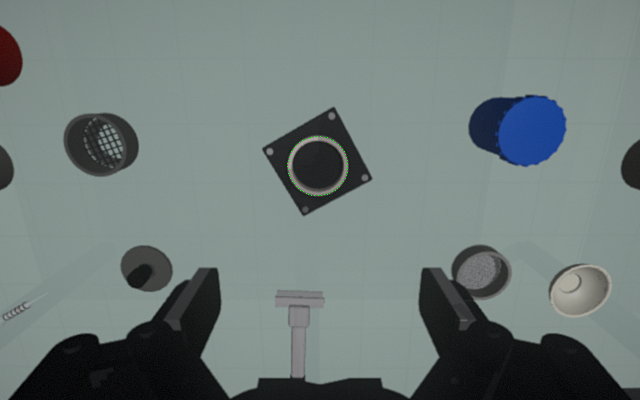

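```bash
python3 -m creep '[{"claw":0.085,"travel":[0.001,-0.051,0],"twist":[0,0,0]},{"claw":0.085,"travel":[0.001,-0.051,0],"twist":[0,0,0]},{"claw":0.085,"travel":[0.001,-0.051,0],"twist":[0,0,0]},{"claw":0.085,"travel":[0.001,-0.051,0],"twist":[0,0,0]},{"claw":0.085,"travel":[0.001,-0.051,0],"twist":[0,0,0]},{"claw":0.085,"travel":[0.001,-0.051,0],"twist":[0,0,0]},{"claw":0.085,"travel":[0,-0.051,0],"twist":[0,0,0]},{"claw":0.085,"travel":[0,0,0],"twist":[0,0,0]},{"claw":0.085,"travel":[0,0,0],"twist":[0,0,0]}]'
python3 - <<'E'
from h import *
look("cup","pics/cup1.png",457,-341)
E
```

```text
clock: 3.32
ee_pos: [456.1, -338.0, 231.1]
tcp_rot: [-0.0, 1.0, 0.001, -0.001]
contact_force: [-0.4, 0.4, 0.2]
opening: 84.9
cup xy [ 456.9 -342. ] score 17.1 tcp [ 456.4 -337.7  231.3] t 3.375 delta tool [-0.5 -4.4 -0. ] Rxaxis [-1.    -0.001  0.001]
```

View pics/cup1.png

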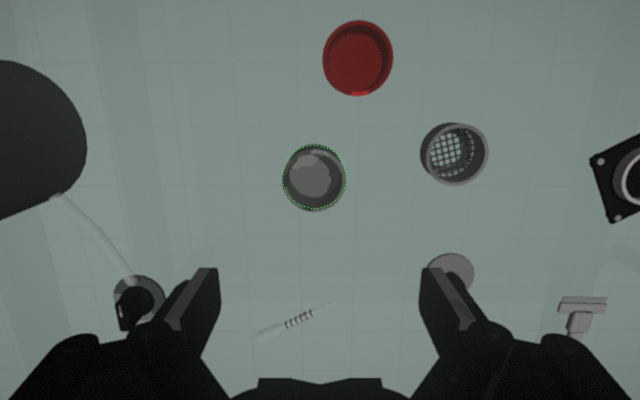

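```bash
python3 -m creep '[{"claw":0.085,"travel":[0,-0.0035,0.05],"twist":[0,0,0]},{"claw":0.085,"travel":[0,0,0.05],"twist":[0,0,0]},{"claw":0.085,"travel":[0,0,0.05],"twist":[0,0,0]},{"claw":0.085,"travel":[0,0,0.03],"twist":[0,0,0]},{"claw":0.085,"travel":[0,0,0.02],"twist":[0,0,0]},{"claw":0.085,"travel":[0,0,0],"twist":[0,0,0]},{"claw":0.05,"travel":[0,0,0],"twist":[0,0,0]},{"claw":0.05,"travel":[0,0,0],"twist":[0,0,0]},{"claw":0.05,"travel":[0,0,0],"twist":[0,0,0]},{"claw":0.05,"travel":[0,0,0],"twist":[0,0,0]},{"claw":0.05,"travel":[0,0,0],"twist":[0,0,0]},{"claw":0.05,"travel":[0,0,0],"twist":[0,0,0]}]'
python3 - <<'E'
from station import env,cams
import cv2
cv2.imwrite("pics/grip1.png",cams.get_image("wrist")[:,:,::-1]);s=env.observe();print(s["ee_pos"],s["opening"])
E
```

```text
clock: 4.88
ee_pos: [458.5, -343.5, 33.3]
tcp_rot: [-0.0, 1.0, -0.001, 0.002]
contact_force: [-0.1, 1.6, 6.7]
opening: 57.9
[ 458.51623339 -343.53922579   33.32073356] 58.23389862245162
```

View pics/grip1.png

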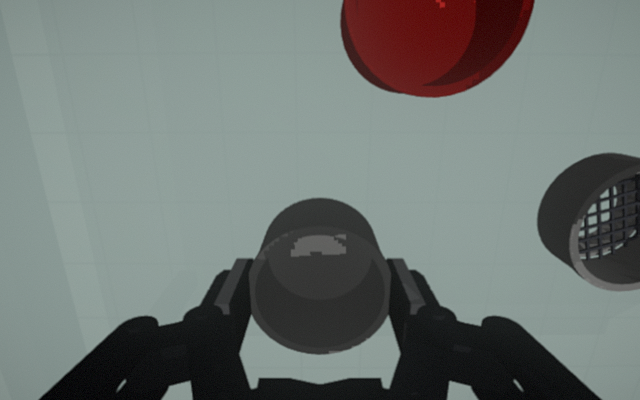

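```bash
python3 -m creep '[{"claw":0.05,"travel":[0,0,-0.02],"twist":[0,0,0]},{"claw":0.05,"travel":[0,0,-0.04],"twist":[0,0,0]},{"claw":0.05,"travel":[0,0,-0.05],"twist":[0,0,0]},{"claw":0.05,"travel":[0,0,0],"twist":[0,0,0]},{"claw":0.05,"travel":[0,0,0],"twist":[0,0,0]}]'
python3 - <<'E'
from h import *
from station import env,cams
c=cams.get_calibration("wrist");im=cams.get_image("wrist");s=env.observe();t=s["ee_pos"]
for dz in (16,18,20,22):
    p,f=fit(im,c,t[0],t[1],30.8,t[2]+dz,8); p2,f2=fit(im,c,t[0],t[1],27,t[2]+dz,8)
    print(dz,(p-t[:2]).round(1),round(f,1),(p2-t[:2]).round(1),round(f2,1))
print(t,s["opening"],s["contact_force"])
overlay(im,c,t[0],t[1],30.8,t[2]+20,"pics/lift1.png")
cv2.imwrite("pics/lift1s.png",cams.get_image("side")[230:400,200:440,::-1].repeat(3,0).repeat(3,1))
E
```

```text
clock: 5.55
ee_pos: [456.8, -342.8, 141.3]
tcp_rot: [-0.0, 1.0, -0.0, 0.0]
contact_force: [0.2, -0.7, -0.8]
opening: 57.5
16 [4.2 0.2] 15.6 [ 8.3 -1.9] 10.6
18 [2.7 0.2] 15.2 [6.3 2.2] 11.2
20 [ 0.7 -0.1] 13.6 [4.8 1.7] 11.9
22 [-1.2  0.2] 13.3 [3.2 1.1] 12.7
[ 456.21382906 -342.37421277  140.3727625 ] 58.123284115402726 [-0.13347798  0.01786168 -1.33540411]
```

View pics/lift1.png

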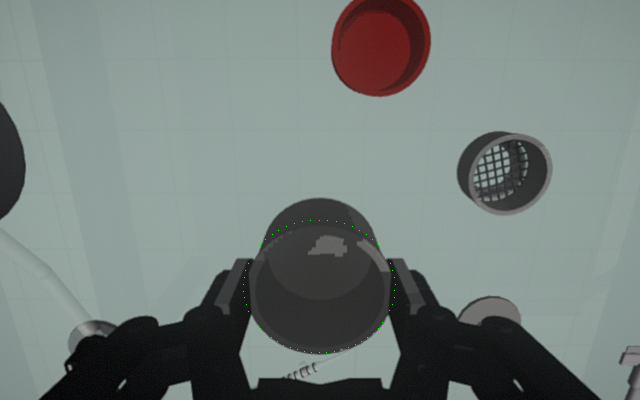

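View pics/lift1s.png

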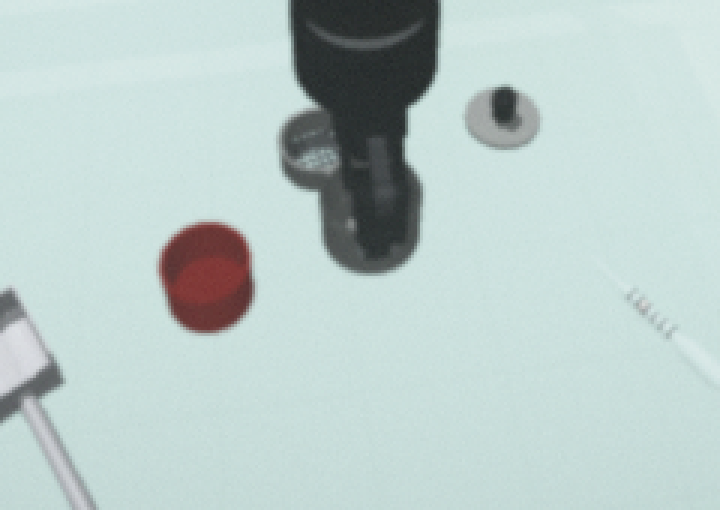

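```bash
python3 -m creep '[{"claw":0.05,"travel":[0,0.03,0],"twist":[0,0,0]},{"claw":0.05,"travel":[0,0.05,0],"twist":[0,0,0]},{"claw":0.05,"travel":[-0.001,0.05,0],"twist":[0,0,0]},{"claw":0.05,"travel":[-0.001,0.05,0],"twist":[0,0,0]},{"claw":0.05,"travel":[-0.001,0.05,0],"twist":[0,0,0]},{"claw":0.05,"travel":[-0.001,0.05,0],"twist":[0,0,0]},{"claw":0.05,"travel":[-0.001,0.05,0],"twist":[0,0,0]},{"claw":0.05,"travel":[0,0.028,0],"twist":[0,0,0]},{"claw":0.05,"travel":[0,0,0.03],"twist":[0,0,0]},{"claw":0.05,"travel":[0,0,0.03],"twist":[0,0,0]},{"claw":0.05,"travel":[0,0,0],"twist":[0,0,0]},{"claw":0.05,"travel":[0,0,0],"twist":[0,0,0]}]'
python3 - <<'E'
from h import *
from station import env,cams
c=cams.get_calibration("side");im=cams.get_image("side");s=env.observe();t=s["ee_pos"];print(t,s["opening"])
o=im[:,:,::-1].copy()
for (x,y,r,z,col) in [(462.7,15.2,31,20,(0,255,0)),(t[0],t[1],30.8,t[2]+16.7,(0,0,255)),(t[0],t[1],30,t[2]-23.3,(0,255,255)),(t[0],t[1],20.5,t[2]-33.3,(255,0,255))]:
    for u,v in proj(circ(x,y,r,z,60),c): o[int(round(v)),int(round(u))]=col
cv2.imwrite("pics/place1.png",np.clip(cv2.resize(o[120:240,240:370],None,fx=5,fy=5,interpolation=cv2.INTER_NEAREST)*1.5,0,255))
E
```

```text
clock: 7.15
ee_pos: [461.8, 14.9, 81.4]
tcp_rot: [-0.0, 1.0, -0.0, -0.0]
contact_force: [0.8, -0.2, -1.2]
opening: 58.0
[462.53535879  14.90987234  81.90772044] 58.60868620432162[ WARN:0@2.538] global loadsave.cpp:1063 imwrite_ Unsupported depth image for selected encoder is fallbacked to CV_8U.
```

View pics/place1.png

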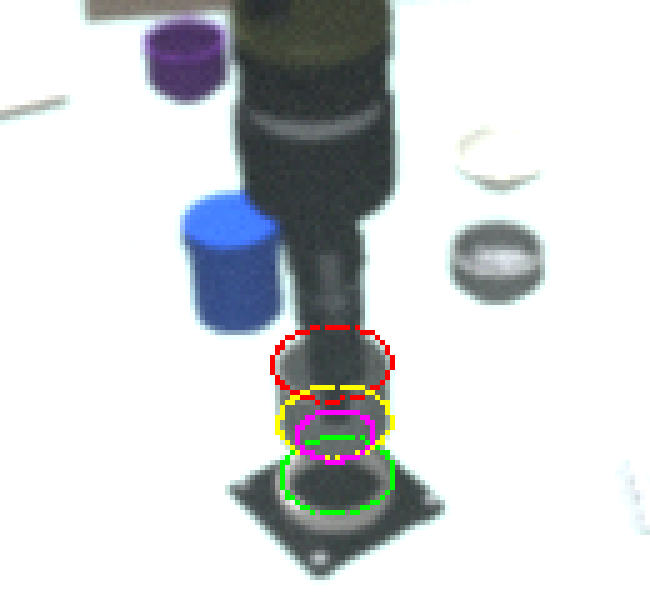

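```bash
python3 -m creep '[{"claw":0.05,"travel":[0,0,0.02],"twist":[0,0,0]},{"claw":0.05,"travel":[0,0,0.005],"twist":[0,0,0]},{"claw":0.05,"travel":[0,0,0.004],"twist":[0,0,0]},{"claw":0.05,"travel":[0,0,0.003],"twist":[0,0,0]},{"claw":0.05,"travel":[0,0,0.003],"twist":[0,0,0]},{"claw":0.05,"travel":[0,0,0],"twist":[0,0,0]},{"claw":0.05,"travel":[0,0,0],"twist":[0,0,0]}]'
```

```text
clock: 8.07
ee_pos: [462.1, 15.0, 46.4]
tcp_rot: [-0.0, 1.0, 0.0, 0.0]
contact_force: [-0.6, 0.3, -1.0]
opening: 58.1
```

```bash
python3 -m creep '[{"claw":0.05,"travel":[0,0,0.002],"twist":[0,0,0]},{"claw":0.05,"travel":[0,0,0.001],"twist":[0,0,0]},{"claw":0.05,"travel":[0,0,0.001],"twist":[0,0,0]},{"claw":0.05,"travel":[0,0,0],"twist":[0,0,0]},{"claw":0.05,"travel":[0,0,0],"twist":[0,0,0]}]'
```

```text
clock: 8.7
ee_pos: [461.9, 14.9, 43.3]
tcp_rot: [-0.0, 1.0, -0.0, 0.0]
contact_force: [-3.9, -1.1, 9.6]
opening: 58.0
```

```bash
python3 -m creep '[{"claw":0.066,"travel":[0,0,0],"twist":[0,0,0]},{"claw":0.075,"travel":[0,0,0],"twist":[0,0,0]},{"claw":0.085,"travel":[0,0,0],"twist":[0,0,0]},{"claw":0.085,"travel":[0,0,0],"twist":[0,0,0]},{"claw":0.085,"travel":[0,0,-0.05],"twist":[0,0,0]},{"claw":0.085,"travel":[0,0,-0.05],"twist":[0,0,0]},{"claw":0.085,"travel":[0,0,-0.05],"twist":[0,0,0]},{"claw":0.085,"travel":[0,0,-0.04],"twist":[0,0,0]},{"claw":0.085,"travel":[0,0,0],"twist":[0,0,0]},{"claw":0.085,"travel":[0,0,0],"twist":[0,0,0]}]'
python3 - <<'E'
from h import *
DZ["cup"]=10
im,c,p=look("cup","pics/seat1.png",463,15)
for dz in (50,57,60,63,66): print(dz,fit(im,c,463,15,30.8,dz,8))
E
```

```text
clock: 9.95
ee_pos: [461.5, 15.0, 231.6]
tcp_rot: [-0.0, 1.0, -0.0, -0.0]
contact_force: [0.1, 0.5, -0.6]
opening: 85.1
cup xy [464.4  15.6] score 16.5 tcp [461.  15. 231.] t 10.0 delta tool [-3.3  0.5 -0. ] Rxaxis [-1.    -0.     0.002]
50 (array([468.65735817,  12.94451618]), np.float64(16.141801834106445))
57 (array([465.02284241,  15.67371368]), np.float64(16.161787033081055))
60 (array([464.37312126,  15.55802536]), np.float64(16.5203857421875))
63 (array([463.87763453,  15.31872654]), np.float64(16.6068172454834))
66 (array([463.36890066,  15.32897061]), np.float64(16.55827522277832))
```

View pics/seat1.png

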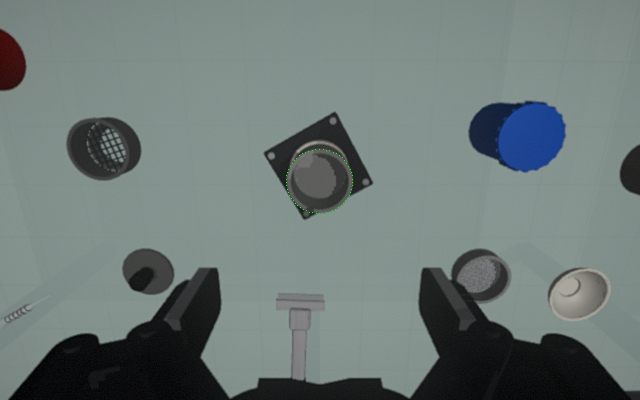

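```bash
python3 -m creep '[{"claw":0.085,"travel":[-0.024,0.0362,0],"twist":[0,0,0]},{"claw":0.085,"travel":[-0.024,0.0362,0],"twist":[0,0,0]},{"claw":0.085,"travel":[-0.024,0.0362,0],"twist":[0,0,0]},{"claw":0.085,"travel":[-0.024,0.0362,0],"twist":[0,0,0]},{"claw":0.085,"travel":[-0.024,0.0362,0],"twist":[0,0,0]},{"claw":0.085,"travel":[0,0,0],"twist":[0,0,0]},{"claw":0.085,"travel":[0,0,0],"twist":[0,0,0]}]'
python3 - <<'E'
from h import *
im,c,p=look("fine","pics/fine1.png",581.5,196.5)
E
```

```text
clock: 10.88
ee_pos: [580.7, 195.5, 230.5]
tcp_rot: [-0.0, 1.0, -0.001, -0.002]
contact_force: [0.1, -0.5, 0.9]
opening: 85.0
fine xy [584.1 200.6] score 16.7 tcp [580.7 195.1 231.1] t 10.925 delta tool [-3.3  5.5 -0. ] Rxaxis [-1.     0.     0.003]
```

View pics/fine1.png

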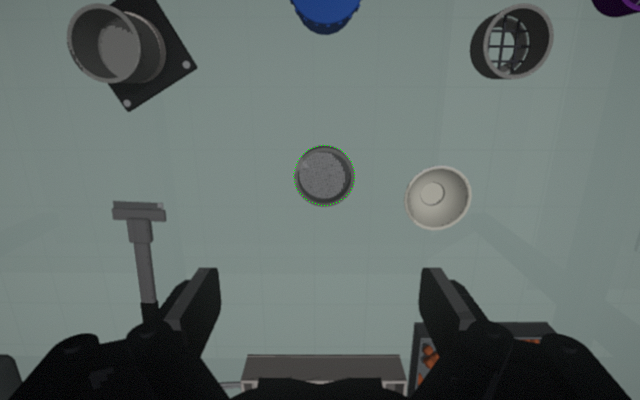

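```bash
python3 -m creep '[{"claw":0.085,"travel":[-0.003,0.005,0.05],"twist":[0,0,0]},{"claw":0.085,"travel":[0,0,0.05],"twist":[0,0,0]},{"claw":0.085,"travel":[0,0,0.05],"twist":[0,0,0]},{"claw":0.085,"travel":[0,0,0.04],"twist":[0,0,0]},{"claw":0.085,"travel":[0,0,0.02],"twist":[0,0,0]},{"claw":0.085,"travel":[0,0,0.012],"twist":[0,0,0]},{"claw":0.085,"travel":[0,0,0],"twist":[0,0,0]},{"claw":0.05,"travel":[0,0,0],"twist":[0,0,0]},{"claw":0.05,"travel":[0,0,0],"twist":[0,0,0]},{"claw":0.05,"travel":[0,0,0],"twist":[0,0,0]},{"claw":0.05,"travel":[0,0,0],"twist":[0,0,0]},{"claw":0.05,"travel":[0,0,0],"twist":[0,0,0]}]'; python3 -m creep '[{"claw":0.05,"travel":[0,0,0],"twist":[0,0,0]}]'
```

```text
clock: 12.42
ee_pos: [586.2, 201.3, 12.5]
tcp_rot: [-0.0, 1.0, 0.0, 0.002]
contact_force: [-0.8, -0.5, 5.4]
opening: 57.9
clock: 12.55
ee_pos: [586.2, 201.3, 12.5]
tcp_rot: [-0.0, 1.0, 0.0, 0.002]
contact_force: [-0.3, -1.3, 6.3]
opening: 58.2
```

```bash
python3 -m creep '[{"claw":0.05,"travel":[0,0,-0.02],"twist":[0,0,0]},{"claw":0.05,"travel":[0,0,-0.05],"twist":[0,0,0]},{"claw":0.05,"travel":[0,0,-0.06],"twist":[0,0,0]},{"claw":0.05,"travel":[0.0,0,0],"twist":[0,0,0]},{"claw":0.05,"travel":[0.0,0,0],"twist":[0,0,0]}]'
python3 - <<'E'
from h import *
from station import env,cams
c=cams.get_calibration("wrist");im=cams.get_image("wrist");s=env.observe();t=s["ee_pos"]
print(t,s["opening"])
for dz in (16,17.5,19):
    p,f=fit(im,c,t[0],t[1],30.8,t[2]+dz,8); print(dz,(p-t[:2]).round(1),round(f,1))
overlay(im,c,*(t[:2]+[1,0]),30.8,t[2]+17.5,"pics/lift2.png")
E
```

```text
clock: 13.18
ee_pos: [585.0, 201.1, 140.8]
tcp_rot: [-0.0, 1.0, 0.0, 0.001]
contact_force: [-0.5, -0.1, -2.3]
opening: 57.8
[584.12039151 200.79797827 139.59374737] 58.095417686112114
16 [2.5 1. ] 15.5
17.5 [1.5 1.1] 16.9
19 [0.5 1. ] 16.4
```

View pics/lift2.png

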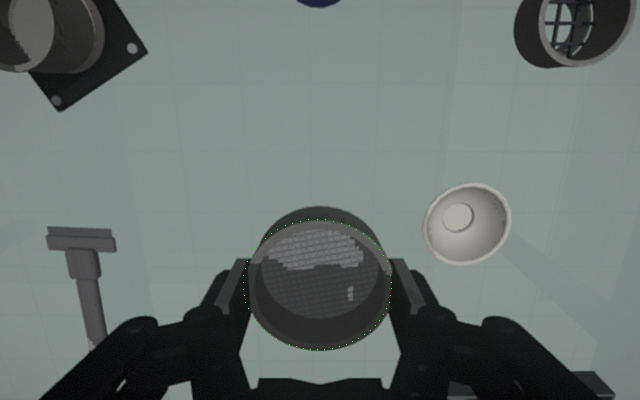

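```bash
python3 -m creep '[{"claw":0.05,"travel":[0.0244,-0.0372,0],"twist":[0,0,0]},{"claw":0.05,"travel":[0.0244,-0.0372,0],"twist":[0,0,0]},{"claw":0.05,"travel":[0.0244,-0.0372,0],"twist":[0,0,0]},{"claw":0.05,"travel":[0.0244,-0.0372,0],"twist":[0,0,0]},{"claw":0.05,"travel":[0.0244,-0.0372,0],"twist":[0,0,0]},{"claw":0.05,"travel":[0,0,0],"twist":[0,0,0]},{"claw":0.05,"travel":[0,0,0.03],"twist":[0,0,0]},{"claw":0.05,"travel":[0,0,0.025],"twist":[0,0,0]},{"claw":0.05,"travel":[0,0,0],"twist":[0,0,0]},{"claw":0.05,"travel":[0,0,0],"twist":[0,0,0]}]'
python3 - <<'E'
from h import *
from station import env,cams
c=cams.get_calibration("side");im=cams.get_image("side");s=env.observe();t=s["ee_pos"];print(t,s["opening"])
o=im[:,:,::-1].copy()
for (x,y,r,z,col) in [(464,15.,30.8,60,(0,255,0)),(t[0]+1.2,t[1],30,t[2]-2.5,(0,255,255)),(t[0]+1.2,t[1],30.8,t[2]+17.5,(0,0,255))]:
    for u,v in proj(circ(x,y,r,z,60),c): o[int(round(v)),int(round(u))]=col
cv2.imwrite("pics/place2.png",cv2.resize(cv2.convertScaleAbs(o[120:240,240:370],alpha=1.5),None,fx=5,fy=5,interpolation=cv2.INTER_NEAREST))
E
```

```text
clock: 14.48
ee_pos: [463.4, 15.5, 85.3]
tcp_rot: [-0.0, 1.0, 0.0, -0.0]
contact_force: [0.3, 0.1, -0.6]
opening: 58.0
[463.82687861  15.38058949  85.82400947] 58.11940300536313
```

View pics/place2.png

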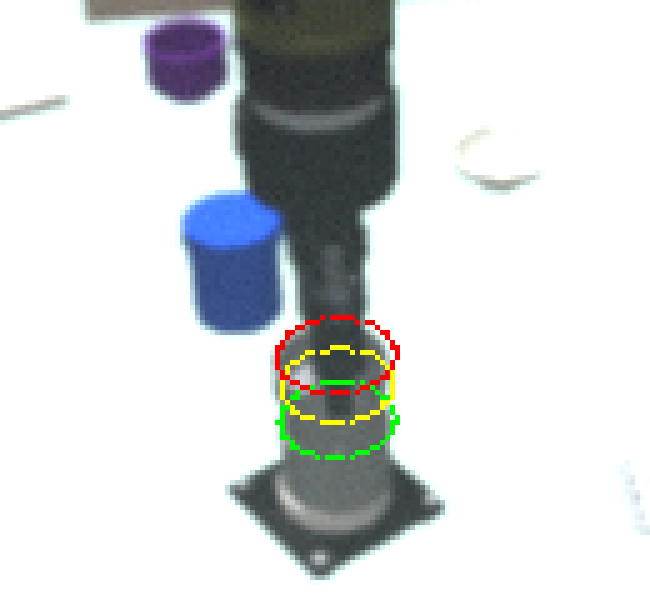

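```bash
python3 -m creep '[{"claw":0.05,"travel":[0,0,0.008],"twist":[0,0,0]},{"claw":0.05,"travel":[0,0,0.005],"twist":[0,0,0]},{"claw":0.05,"travel":[0,0,0.004],"twist":[0,0,0]},{"claw":0.05,"travel":[0,0,0.002],"twist":[0,0,0]},{"claw":0.05,"travel":[0,0,0],"twist":[0,0,0]},{"claw":0.05,"travel":[0,0,0],"twist":[0,0,0]}]';  python3 -m creep '[{"claw":0.05,"travel":[0,0,0.002],"twist":[0,0,0]},{"claw":0.05,"travel":[0,0,0.001],"twist":[0,0,0]},{"claw":0.05,"travel":[0,0,0],"twist":[0,0,0]},{"claw":0.05,"travel":[0,0,0],"twist":[0,0,0]}]'
```

```text
clock: 15.28
ee_pos: [463.1, 15.0, 66.4]
tcp_rot: [-0.0, 1.0, 0.0, 0.0]
contact_force: [0.5, 0.1, -1.2]
opening: 58.6
clock: 15.78
ee_pos: [463.0, 15.0, 63.3]
tcp_rot: [-0.0, 1.0, 0.0, -0.0]
contact_force: [-0.8, -0.3, -0.4]
opening: 58.4
```

```bash
python3 -m creep '[{"claw":0.05,"travel":[0,0,0.001],"twist":[0,0,0]},{"claw":0.05,"travel":[0,0,0.001],"twist":[0,0,0]},{"claw":0.05,"travel":[0,0,0],"twist":[0,0,0]},{"claw":0.05,"travel":[0,0,0],"twist":[0,0,0]}]'
```

```text
clock: 16.27
ee_pos: [463.2, 15.0, 62.4]
tcp_rot: [-0.0, 1.0, 0.0, 0.0]
contact_force: [-3.1, 0.5, 9.8]
opening: 58.0
```

```bash
python3 -m creep '[{"claw":0.066,"travel":[0,0,0],"twist":[0,0,0]},{"claw":0.075,"travel":[0,0,0],"twist":[0,0,0]},{"claw":0.085,"travel":[0,0,0],"twist":[0,0,0]},{"claw":0.085,"travel":[0,0,0],"twist":[0,0,0]},{"claw":0.085,"travel":[0,0,-0.05],"twist":[0,0,0]},{"claw":0.085,"travel":[0,0,-0.05],"twist":[0,0,0]},{"claw":0.085,"travel":[0,0,-0.05],"twist":[0,0,0]},{"claw":0.085,"travel":[0,0,-0.02],"twist":[0,0,0]},{"claw":0.085,"travel":[0,0,0],"twist":[0,0,0]},{"claw":0.085,"travel":[0,0,0],"twist":[0,0,0]}]'
python3 - <<'E'
from h import *
from station import cams
DZ["fine"]=50
im,c,p=look("fine","pics/seat2.png",463,15)
im=cams.get_image("side")
cv2.imwrite("pics/seat2s.png",cv2.resize(im[120:240,240:370,::-1],None,fx=5,fy=5))
E
```

```text
clock: 17.52
ee_pos: [462.2, 15.0, 230.1]
tcp_rot: [-0.0, 1.0, -0.0, -0.001]
contact_force: [-0.7, -0.4, 0.5]
opening: 84.8
fine xy [463.  16.] score 17.7 tcp [461.9  15.  229.7] t 17.575 delta tool [-1.1  1.  -0. ] Rxaxis [-1.    -0.     0.003]
```

View pics/seat2.png

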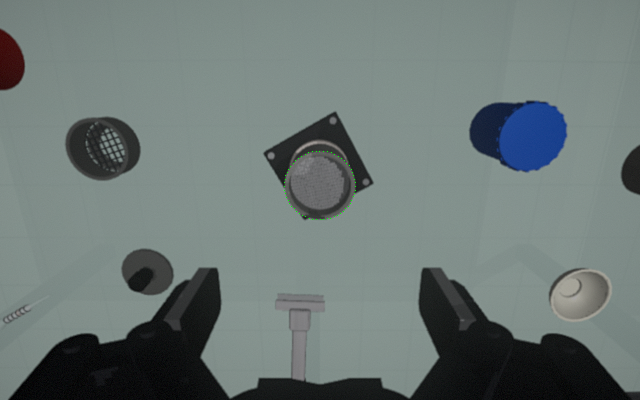

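View pics/seat2s.png

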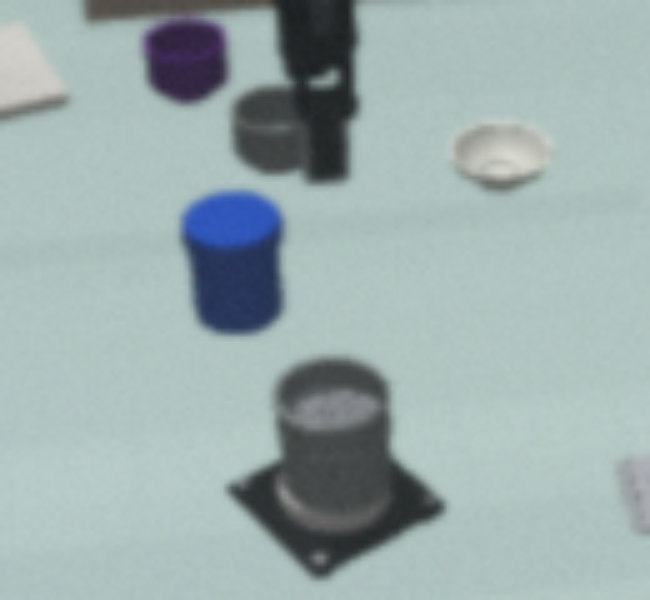

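```bash
python3 -m creep '[{"claw":0.085,"travel":[0.0055,-0.0436,0],"twist":[0,0,0]},{"claw":0.085,"travel":[0.0055,-0.0436,0],"twist":[0,0,0]},{"claw":0.085,"travel":[0.0055,-0.0436,0],"twist":[0,0,0]},{"claw":0.085,"travel":[0.0055,-0.0436,0],"twist":[0,0,0]},{"claw":0.085,"travel":[0.0055,-0.0436,0],"twist":[0,0,0]},{"claw":0.085,"travel":[0,0,0],"twist":[0,0,0]},{"claw":0.085,"travel":[0,0,0],"twist":[0,0,0]},{"claw":0.085,"travel":[0,0,0],"twist":[0,0,0]}]'
python3 - <<'E'
from h import *
im,c,p=look("medium","pics/med1.png",435.5,-203)
E
```

```text
clock: 18.62
ee_pos: [435.3, -201.9, 230.8]
tcp_rot: [-0.001, 1.0, 0.0, -0.001]
contact_force: [-0.5, -0.3, 0.0]
opening: 85.3
medium xy [ 435.7 -202. ] score 16.9 tcp [ 435.5 -201.9  231. ] t 18.675 delta tool [-0.2 -0.1 -0. ] Rxaxis [-1.    -0.002  0.001]
```

View pics/med1.png

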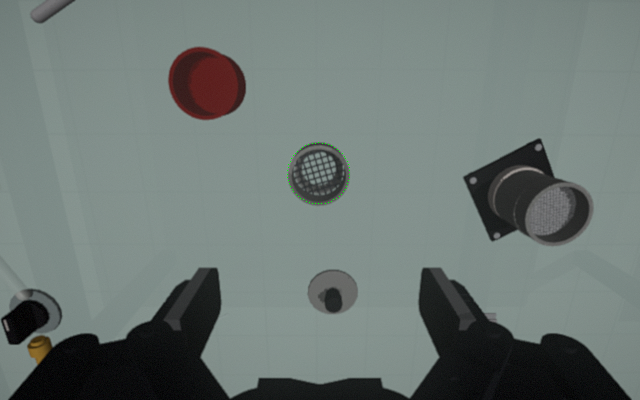

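```bash
python3 -m creep '[{"claw":0.085,"travel":[0,-0.0005,0.05],"twist":[0,0,0]},{"claw":0.085,"travel":[0,0,0.05],"twist":[0,0,0]},{"claw":0.085,"travel":[0,0,0.05],"twist":[0,0,0]},{"claw":0.085,"travel":[0,0,0.035],"twist":[0,0,0]},{"claw":0.085,"travel":[0,0,0.02],"twist":[0,0,0]},{"claw":0.085,"travel":[0,0,0.0095],"twist":[0,0,0]},{"claw":0.085,"travel":[0,0,0],"twist":[0,0,0]},{"claw":0.05,"travel":[0,0,0],"twist":[0,0,0]},{"claw":0.05,"travel":[0,0,0],"twist":[0,0,0]},{"claw":0.05,"travel":[0,0,0],"twist":[0,0,0]},{"claw":0.05,"travel":[0,0,0],"twist":[0,0,0]},{"claw":0.05,"travel":[0,0,0],"twist":[0,0,0]}]'; python3 -m creep '[{"claw":0.05,"travel":[0,0,0],"twist":[0,0,0]}]'
```

```text
clock: 20.18
ee_pos: [436.5, -203.7, 18.6]
tcp_rot: [-0.0, 1.0, -0.0, 0.001]
contact_force: [-0.6, 2.2, 7.5]
opening: 58.1
clock: 20.3
ee_pos: [436.5, -203.7, 18.6]
tcp_rot: [-0.0, 1.0, -0.0, 0.001]
contact_force: [-2.1, 1.0, 6.5]
opening: 58.1
```

```bash
python3 -m creep '[{"claw":0.05,"travel":[0,0,-0.02],"twist":[0,0,0]},{"claw":0.05,"travel":[0,0,-0.06],"twist":[0,0,0]},{"claw":0.05,"travel":[0,0,-0.06],"twist":[0,0,0]},{"claw":0.05,"travel":[0.0,0,0],"twist":[0,0,0]},{"claw":0.05,"travel":[0.0,0,0],"twist":[0,0,0]}]'
python3 - <<'E'
from h import *
from station import env,cams
c=cams.get_calibration("wrist");im=cams.get_image("wrist");s=env.observe();t=s["ee_pos"]
print(t,s["opening"])
for dz in (16,17.5,19):
    p,f=fit(im,c,t[0],t[1],30.8,t[2]+dz,8); print(dz,(p-t[:2]).round(1),round(f,1))
overlay(im,c,*(t[:2]+[1,0]),30.8,t[2]+17.5,"pics/lift3.png")
E
```

```text
clock: 20.92
ee_pos: [435.5, -203.5, 157.1]
tcp_rot: [-0.0, 1.0, -0.0, 0.0]
contact_force: [-0.2, 0.1, -1.3]
opening: 58.3
[ 434.65211198 -203.07397642  156.07906109] 58.14637356539621
16 [3.9 0.4] 16.0
17.5 [2.9 0.4] 17.0
19 [2.  0.3] 16.3
```

View pics/lift3.png

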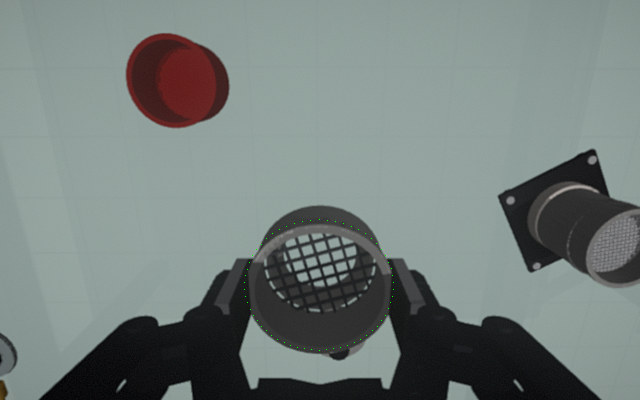

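```bash
python3 -m creep '[{"claw":0.05,"travel":[-0.0051,0.0437,0],"twist":[0,0,0]},{"claw":0.05,"travel":[-0.0051,0.0437,0],"twist":[0,0,0]},{"claw":0.05,"travel":[-0.0051,0.0437,0],"twist":[0,0,0]},{"claw":0.05,"travel":[-0.0051,0.0437,0],"twist":[0,0,0]},{"claw":0.05,"travel":[-0.0051,0.0437,0],"twist":[0,0,0]},{"claw":0.05,"travel":[0,0,0],"twist":[0,0,0]},{"claw":0.05,"travel":[0,0,0.03],"twist":[0,0,0]},{"claw":0.05,"travel":[0,0,0.015],"twist":[0,0,0]},{"claw":0.05,"travel":[0,0,0],"twist":[0,0,0]},{"claw":0.05,"travel":[0,0,0],"twist":[0,0,0]}]'
python3 - <<'E'
from h import *
from station import env,cams
c=cams.get_calibration("side");im=cams.get_image("side");s=env.observe();t=s["ee_pos"];print(t,s["opening"])
o=im[:,:,::-1].copy()
cv2.imwrite("pics/place3.png",cv2.resize(o[120:240,240:370],None,fx=5,fy=5,interpolation=cv2.INTER_CUBIC))
E
```

```text
clock: 22.22
ee_pos: [460.7, 14.4, 111.7]
tcp_rot: [0.0, 1.0, -0.0, -0.0]
contact_force: [0.7, -0.3, -1.3]
opening: 58.5
[461.22600741  14.56063202 112.09396058] 58.25300238854159
```

View pics/place3.png

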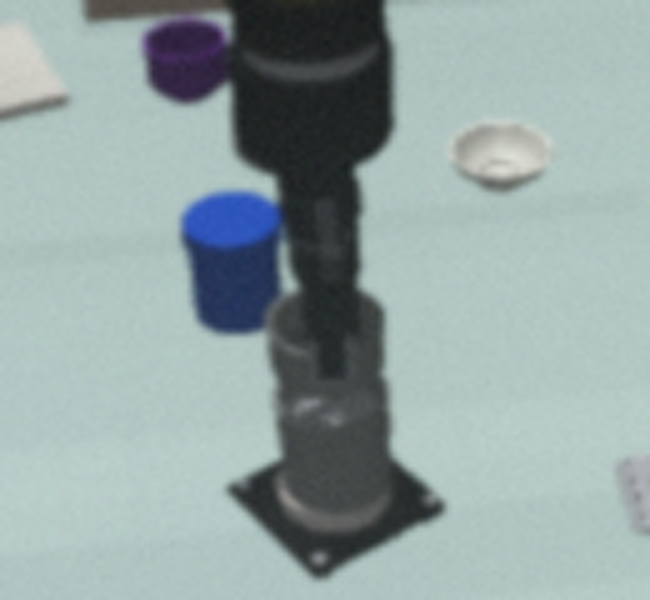

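```bash
python3 -m creep '[{"claw":0.05,"travel":[-0.0015,0.0005,0.008],"twist":[0,0,0]},{"claw":0.05,"travel":[0,0,0.006],"twist":[0,0,0]},{"claw":0.05,"travel":[0,0,0.004],"twist":[0,0,0]},{"claw":0.05,"travel":[0,0,0.003],"twist":[0,0,0]},{"claw":0.05,"travel":[0,0,0],"twist":[0,0,0]},{"claw":0.05,"travel":[0,0,0],"twist":[0,0,0]}]';  python3 -m creep '[{"claw":0.05,"travel":[0,0,0.002],"twist":[0,0,0]},{"claw":0.05,"travel":[0,0,0.001],"twist":[0,0,0]},{"claw":0.05,"travel":[0,0,0],"twist":[0,0,0]},{"claw":0.05,"travel":[0,0,0],"twist":[0,0,0]}]'
```

```text
clock: 23.02
ee_pos: [462.6, 15.6, 90.9]
tcp_rot: [-0.0, 1.0, 0.0, 0.0]
contact_force: [0.1, -0.1, -0.8]
opening: 58.0
clock: 23.52
ee_pos: [462.8, 15.6, 88.6]
tcp_rot: [-0.0, 1.0, 0.0, 0.0]
contact_force: [-1.6, -0.2, 4.9]
opening: 57.9
```

Contact came at the expected height of 88.6. Pressing slightly more, then releasing.

```bash
python3 -m creep '[{"claw":0.05,"travel":[0,0,0.0005],"twist":[0,0,0]},{"claw":0.05,"travel":[0,0,0],"twist":[0,0,0]},{"claw":0.066,"travel":[0,0,0],"twist":[0,0,0]},{"claw":0.075,"travel":[0,0,0],"twist":[0,0,0]},{"claw":0.085,"travel":[0,0,0],"twist":[0,0,0]},{"claw":0.085,"travel":[0,0,0],"twist":[0,0,0]},{"claw":0.085,"travel":[0,0,-0.05],"twist":[0,0,0]},{"claw":0.085,"travel":[0,0,-0.05],"twist":[0,0,0]},{"claw":0.085,"travel":[0,0,-0.05],"twist":[0,0,0]},{"claw":0.085,"travel":[0,0,0],"twist":[0,0,0]},{"claw":0.085,"travel":[0,0,0],"twist":[0,0,0]}]'
python3 - <<'E'
from h import *
from station import cams
DZ["medium"]=70
im,c,p=look("medium","pics/seat3.png",463,15)
im=cams.get_image("side")
cv2.imwrite("pics/seat3s.png",cv2.resize(im[120:240,240:370,::-1],None,fx=5,fy=5))
E
```

```text
clock: 24.9
ee_pos: [462.2, 15.5, 236.8]
tcp_rot: [-0.0, 1.0, 0.0, -0.0]
contact_force: [0.2, -0.3, -0.6]
opening: 85.0
medium xy [464.3  16.5] score 17.8 tcp [461.6  15.5 236. ] t 24.95 delta tool [-2.7  1.  -0. ] Rxaxis [-1.    -0.     0.002]
```

View pics/seat3.png

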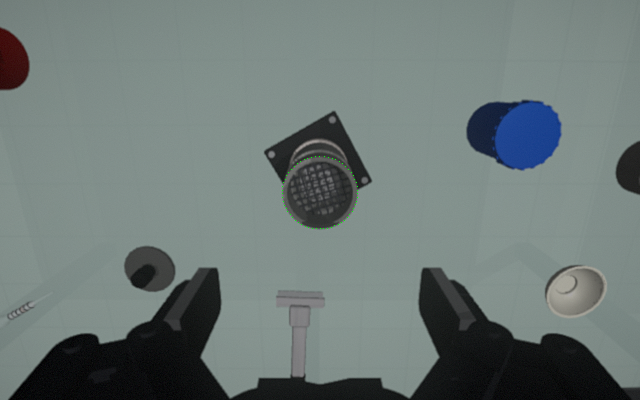

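View pics/seat3s.png

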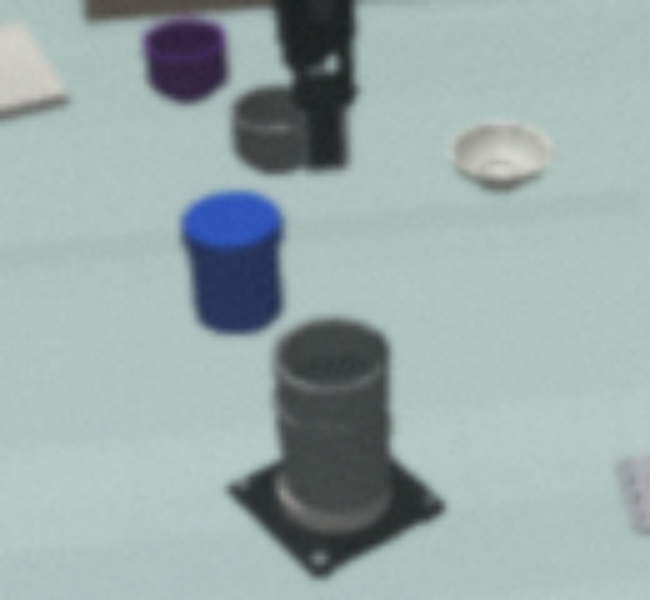

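```bash
python3 -m creep '[{"claw":0.085,"travel":[0.0009,0.0497,0],"twist":[0,0,0]},{"claw":0.085,"travel":[0.0009,0.0497,0],"twist":[0,0,0]},{"claw":0.085,"travel":[0.0009,0.0497,0],"twist":[0,0,0]},{"claw":0.085,"travel":[0.0009,0.0497,0],"twist":[0,0,0]},{"claw":0.085,"travel":[0.0009,0.0497,0],"twist":[0,0,0]},{"claw":0.085,"travel":[0.0009,0.0497,0],"twist":[0,0,0]},{"claw":0.085,"travel":[0.0006,0.0498,0],"twist":[0,0,0]},{"claw":0.085,"travel":[0,0,0],"twist":[0,0,0]},{"claw":0.085,"travel":[0,0,0],"twist":[0,0,0]},{"claw":0.085,"travel":[0,0,0],"twist":[0,0,0]}]'
python3 - <<'E'
from h import *
im,c,p=look("coarse","pics/coa1.png",456.5,363.5)
E
```

```text
clock: 26.25
ee_pos: [456.1, 362.1, 236.7]
tcp_rot: [0.001, 1.0, -0.001, -0.001]
contact_force: [0.4, -0.2, 0.5]
opening: 84.9
coarse xy [457.5 370.1] score 17.5 tcp [456.3 362.2 237. ] t 26.3 delta tool [-1.2  8.  -0. ] Rxaxis [-1.     0.001  0.001]
```

View pics/coa1.png

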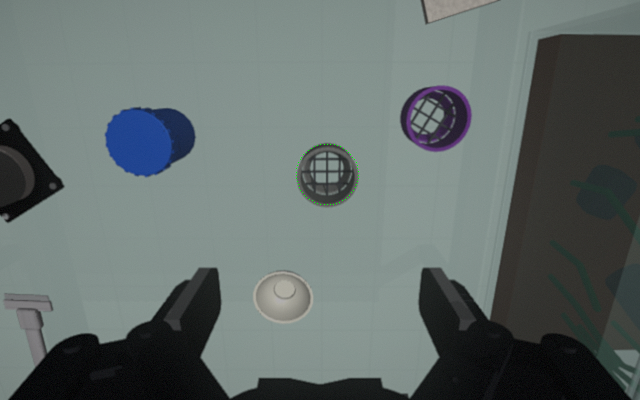

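```bash
python3 -m creep '[{"claw":0.085,"travel":[-0.001,0.0075,0.05],"twist":[0,0,0]},{"claw":0.085,"travel":[0,0,0.05],"twist":[0,0,0]},{"claw":0.085,"travel":[0,0,0.05],"twist":[0,0,0]},{"claw":0.085,"travel":[0,0,0.035],"twist":[0,0,0]},{"claw":0.085,"travel":[0,0,0.02],"twist":[0,0,0]},{"claw":0.085,"travel":[0,0,0.0095],"twist":[0,0,0]},{"claw":0.085,"travel":[0,0,0],"twist":[0,0,0]},{"claw":0.05,"travel":[0,0,0],"twist":[0,0,0]},{"claw":0.05,"travel":[0,0,0],"twist":[0,0,0]},{"claw":0.05,"travel":[0,0,0],"twist":[0,0,0]},{"claw":0.05,"travel":[0,0,0],"twist":[0,0,0]},{"claw":0.05,"travel":[0,0,0],"twist":[0,0,0]}]'; python3 -m creep '[{"claw":0.05,"travel":[0,0,0],"twist":[0,0,0]}]'
```

```text
clock: 27.8
ee_pos: [458.6, 371.8, 24.6]
tcp_rot: [-0.0, 1.0, 0.001, 0.001]
contact_force: [-0.6, -0.5, 6.3]
opening: 58.5
clock: 27.92
ee_pos: [458.7, 371.8, 24.6]
tcp_rot: [-0.0, 1.0, 0.001, 0.001]
contact_force: [-0.6, -0.2, 6.7]
opening: 58.0
```

```bash
python3 -m creep '[{"claw":0.05,"travel":[0,0,-0.02],"twist":[0,0,0]},{"claw":0.05,"travel":[0,0,-0.05],"twist":[0,0,0]},{"claw":0.05,"travel":[0,0,-0.05],"twist":[0,0,0]},{"claw":0.05,"travel":[0,0,-0.04],"twist":[0,0,0]},{"claw":0.05,"travel":[0.0,0,0],"twist":[0,0,0]},{"claw":0.05,"travel":[0.0,0,0],"twist":[0,0,0]}]'
python3 - <<'E'
from h import *
from station import env,cams
c=cams.get_calibration("wrist");im=cams.get_image("wrist");s=env.observe();t=s["ee_pos"]
print(t,s["opening"])
for dz in (16,17.5,19):
    p,f=fit(im,c,t[0],t[1],30.8,t[2]+dz,8); print(dz,(p-t[:2]).round(1),round(f,1))
overlay(im,c,*(t[:2]+[1,0]),30.8,t[2]+17.5,"pics/lift4.png")
E
```

```text
clock: 28.68
ee_pos: [457.0, 370.8, 182.4]
tcp_rot: [-0.0, 1.0, -0.0, -0.0]
contact_force: [0.5, -0.5, -1.3]
opening: 58.2
[456.60079053 370.44703028 181.61297195] 58.005648635805
16 [4.  1.1] 17.2
17.5 [3. 1.] 17.7
19 [2.  1.1] 16.6
```

View pics/lift4.png

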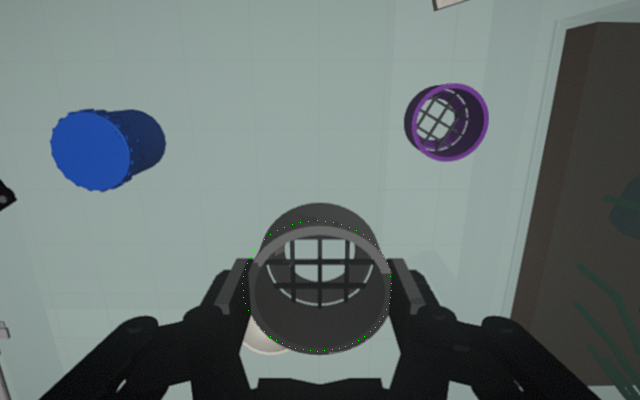

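```bash
python3 -m creep '[{"claw":0.05,"travel":[-0.0007,-0.0508,0],"twist":[0,0,0]},{"claw":0.05,"travel":[-0.0007,-0.0508,0],"twist":[0,0,0]},{"claw":0.05,"travel":[-0.0007,-0.0508,0],"twist":[0,0,0]},{"claw":0.05,"travel":[-0.0007,-0.0508,0],"twist":[0,0,0]},{"claw":0.05,"travel":[-0.0007,-0.0508,0],"twist":[0,0,0]},{"claw":0.05,"travel":[-0.0007,-0.0508,0],"twist":[0,0,0]},{"claw":0.05,"travel":[-0.0007,-0.0508,0],"twist":[0,0,0]},{"claw":0.05,"travel":[0,0,0],"twist":[0,0,0]},{"claw":0.05,"travel":[0,0,0.02],"twist":[0,0,0]},{"claw":0.05,"travel":[0,0,0.02],"twist":[0,0,0]},{"claw":0.05,"travel":[0,0,0],"twist":[0,0,0]},{"claw":0.05,"travel":[0,0,0],"twist":[0,0,0]}]'
python3 - <<'E'
from h import *
from station import env,cams
im=cams.get_image("side");s=env.observe();t=s["ee_pos"];print(t,s["opening"])
cv2.imwrite("pics/place4.png",cv2.resize(im[120:240,240:370,::-1],None,fx=5,fy=5,interpolation=cv2.INTER_CUBIC))
E
```

```text
clock: 30.22
ee_pos: [462.2, 16.0, 142.7]
tcp_rot: [-0.001, 1.0, 0.0, -0.0]
contact_force: [-0.5, -0.8, -0.5]
opening: 58.4
[462.70603441  15.9209192  143.16459014] 58.32795168640576
```

View pics/place4.png

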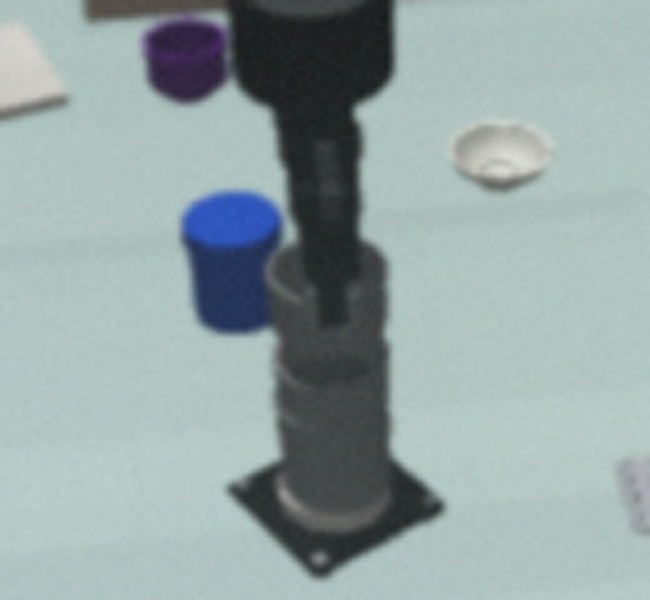

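```bash
python3 -m creep '[{"claw":0.05,"travel":[-0.0005,-0.0005,0.006],"twist":[0,0,0]},{"claw":0.05,"travel":[0,0,0.005],"twist":[0,0,0]},{"claw":0.05,"travel":[0,0,0.004],"twist":[0,0,0]},{"claw":0.05,"travel":[0,0,0.003],"twist":[0,0,0]},{"claw":0.05,"travel":[0,0,0],"twist":[0,0,0]},{"claw":0.05,"travel":[0,0,0],"twist":[0,0,0]}]';  python3 -m creep '[{"claw":0.05,"travel":[0,0,0.002],"twist":[0,0,0]},{"claw":0.05,"travel":[0,0,0.001],"twist":[0,0,0]},{"claw":0.05,"travel":[0,0,0.001],"twist":[0,0,0]},{"claw":0.05,"travel":[0,0,0],"twist":[0,0,0]},{"claw":0.05,"travel":[0,0,0],"twist":[0,0,0]}]'
```

```text
clock: 31.02
ee_pos: [463.0, 14.9, 124.9]
tcp_rot: [-0.0, 1.0, 0.0, 0.0]
contact_force: [0.2, 0.5, -0.7]
opening: 57.7
clock: 31.65
ee_pos: [462.9, 14.9, 120.8]
tcp_rot: [-0.0, 1.0, -0.0, 0.0]
contact_force: [0.8, 0.7, -0.7]
opening: 58.4
```

```bash
python3 -m creep '[{"claw":0.05,"travel":[0,0,0.001],"twist":[0,0,0]},{"claw":0.05,"travel":[0,0,0.0005],"twist":[0,0,0]},{"claw":0.05,"travel":[0,0,0],"twist":[0,0,0]},{"claw":0.05,"travel":[0,0,0],"twist":[0,0,0]}]'
```

```text
clock: 32.15
ee_pos: [463.2, 15.0, 120.6]
tcp_rot: [-0.0, 1.0, 0.0, 0.001]
contact_force: [-2.3, 0.3, 9.0]
opening: 58.0
```

```bash
python3 -m creep '[{"claw":0.066,"travel":[0,0,0],"twist":[0,0,0]},{"claw":0.075,"travel":[0,0,0],"twist":[0,0,0]},{"claw":0.085,"travel":[0,0,0],"twist":[0,0,0]},{"claw":0.085,"travel":[0,0,0],"twist":[0,0,0]},{"claw":0.085,"travel":[0,0,-0.04],"twist":[0,0,0]},{"claw":0.085,"travel":[0,0,-0.04],"twist":[0,0,0]},{"claw":0.085,"travel":[0,0,-0.04],"twist":[0,0,0]},{"claw":0.085,"travel":[0,0,0],"twist":[0,0,0]},{"claw":0.085,"travel":[0,0,0],"twist":[0,0,0]}]'
python3 - <<'E'
from h import *
from station import cams
DZ["coarse"]=96
im,c,p=look("coarse","pics/seat4.png",463,15)
im=cams.get_image("side")
cv2.imwrite("pics/seat4s.png",cv2.resize(im[120:240,240:370,::-1],None,fx=5,fy=5))
E
```

```text
clock: 33.28
ee_pos: [462.5, 14.9, 238.7]
tcp_rot: [-0.0, 1.0, -0.0, -0.0]
contact_force: [0.5, -0.6, 0.4]
opening: 84.8
coarse xy [465.3  15.8] score 18.3 tcp [462.1  14.9 238.1] t 33.325 delta tool [-3.3  0.9 -0. ] Rxaxis [-1.    -0.     0.002]
```

View pics/seat4.png

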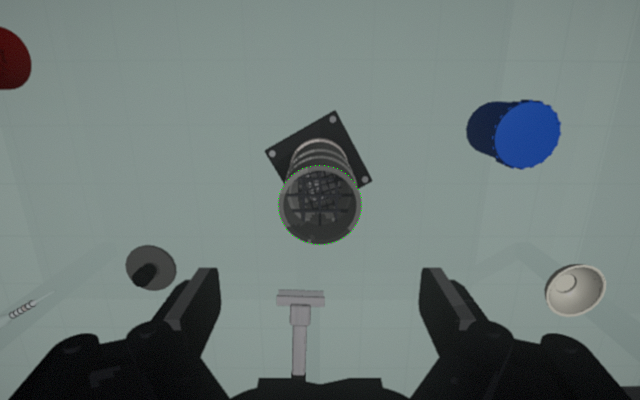

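View pics/seat4s.png

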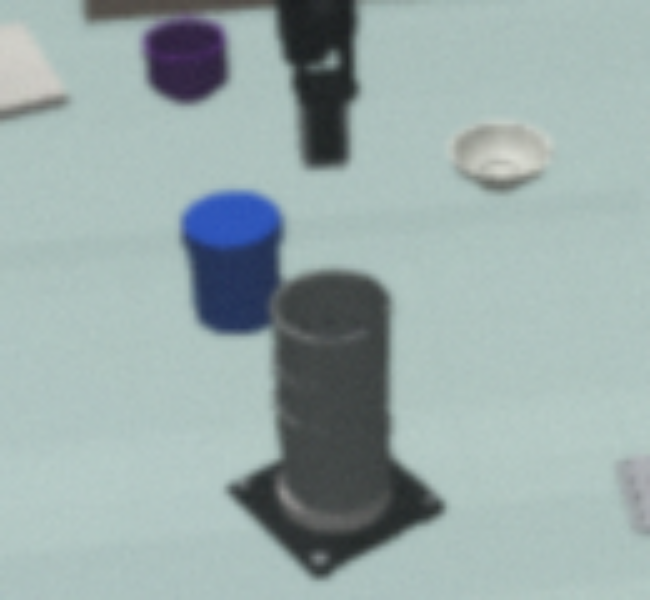

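```bash
python3 -m creep '[{"claw":0.085,"travel":[-0.0238,-0.0406,0],"twist":[0,0,0]},{"claw":0.085,"travel":[-0.0238,-0.0406,0],"twist":[0,0,0]},{"claw":0.085,"travel":[-0.0238,-0.0406,0],"twist":[0,0,0]},{"claw":0.085,"travel":[-0.0238,-0.0406,0],"twist":[0,0,0]},{"claw":0.085,"travel":[-0.0238,-0.0406,0],"twist":[0,0,0]},{"claw":0.085,"travel":[0,0,0],"twist":[0,0,0]},{"claw":0.085,"travel":[0,0,0],"twist":[0,0,0]},{"claw":0.085,"travel":[0,0,0],"twist":[0,0,0]}]'
python3 - <<'E'
from h import *
im,c,p=look("lid","pics/lid1.png",581.5,-187)
print(fit(im,c,*p,10,40,6))
E
```

```text
clock: 34.38
ee_pos: [581.1, -186.9, 238.9]
tcp_rot: [-0.001, 1.0, 0.0, -0.001]
contact_force: [0.4, -0.3, 0.1]
opening: 84.8
lid xy [ 584.2 -185.3] score 15.7 tcp [ 581.3 -186.9  239.2] t 34.425 delta tool [-2.9  1.6 -0. ] Rxaxis [-1.    -0.001  0.001]
(array([ 583.26469624, -185.34846473]), np.float64(15.595438003540039))
```

View pics/lid1.png

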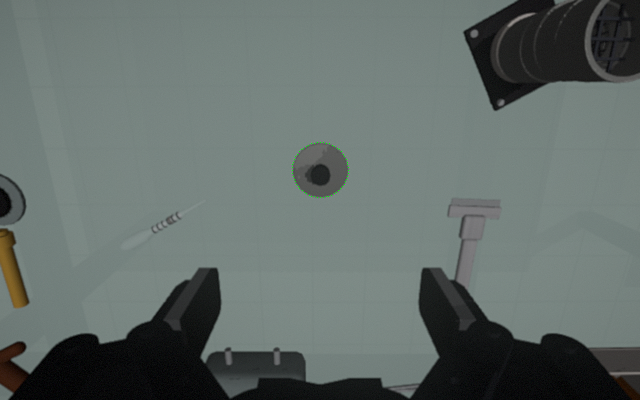

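```bash
python3 -m creep '[{"claw":0.06,"travel":[-0.0023,0.0008,0.05],"twist":[0,0,0]},{"claw":0.06,"travel":[0,0,0.05],"twist":[0,0,0]},{"claw":0.06,"travel":[0,0,0.05],"twist":[0,0,0]},{"claw":0.06,"travel":[0,0,0.04],"twist":[0,0,0]},{"claw":0.06,"travel":[0,0,0.02],"twist":[0,0,0]},{"claw":0.06,"travel":[0,0,0.008],"twist":[0,0,0]},{"claw":0.06,"travel":[0,0,0],"twist":[0,0,0]},{"claw":0.01,"travel":[0,0,0],"twist":[0,0,0]},{"claw":0.01,"travel":[0,0,0],"twist":[0,0,0]},{"claw":0.01,"travel":[0,0,0],"twist":[0,0,0]},{"claw":0.01,"travel":[0,0,0],"twist":[0,0,0]},{"claw":0.01,"travel":[0,0,0],"twist":[0,0,0]}]'; python3 -m creep '[{"claw":0.01,"travel":[0,0,0],"twist":[0,0,0]},{"claw":0.01,"travel":[0,0,0],"twist":[0,0,0]}]'
```

```text
clock: 35.92
ee_pos: [585.2, -187.5, 22.7]
tcp_rot: [-0.0, 1.0, -0.0, 0.001]
contact_force: [-0.9, 0.4, 5.7]
opening: 17.8
clock: 36.17
ee_pos: [585.2, -187.5, 22.7]
tcp_rot: [-0.0, 1.0, -0.0, 0.001]
contact_force: [-0.5, -0.2, 5.3]
opening: 17.7
```

```bash
python3 -m creep '[{"claw":0.01,"travel":[0,0,-0.02],"twist":[0,0,0]},{"claw":0.01,"travel":[0,0,-0.05],"twist":[0,0,0]},{"claw":0.01,"travel":[0,0,-0.05],"twist":[0,0,0]},{"claw":0.01,"travel":[0,0,-0.05],"twist":[0,0,0]},{"claw":0.01,"travel":[0.0,0,0],"twist":[0,0,0]},{"claw":0.01,"travel":[0.0,0,0],"twist":[0,0,0]}]'
python3 - <<'E'
from h import *
from station import env,cams
c=cams.get_calibration("wrist");im=cams.get_image("wrist");s=env.observe();t=s["ee_pos"]
print(t,s["opening"])
for dz in (-9.2,-7.7,-6.2):
    p,f=fit(im,c,t[0],t[1],30,t[2]+dz,8); print(dz,(p-t[:2]).round(1),round(f,1))
overlay(im,c,*(t[:2]+[1,0]),30,t[2]-7.7,"pics/lift5.png")
cv2.imwrite("pics/lift5s.png",cams.get_image("side")[150:300,280:430,::-1].repeat(4,0).repeat(4,1))
E
```

```text
clock: 36.92
ee_pos: [583.8, -187.2, 190.7]
tcp_rot: [-0.0, 1.0, 0.0, -0.0]
contact_force: [-0.4, -0.7, -2.4]
opening: 17.6
[ 583.13646956 -186.96711426  189.76978529] 17.27381132829224
-9.2 [0.7 0.6] 17.5
-7.7 [0.1 0.6] 17.2
-6.2 [-0.5  0.6] 16.1
```

View pics/lift5.png

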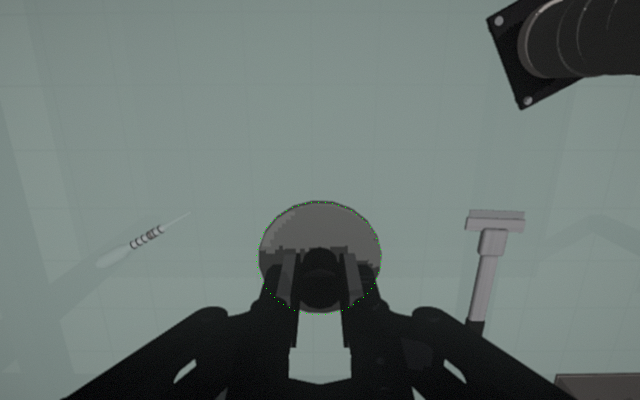

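View pics/lift5s.png

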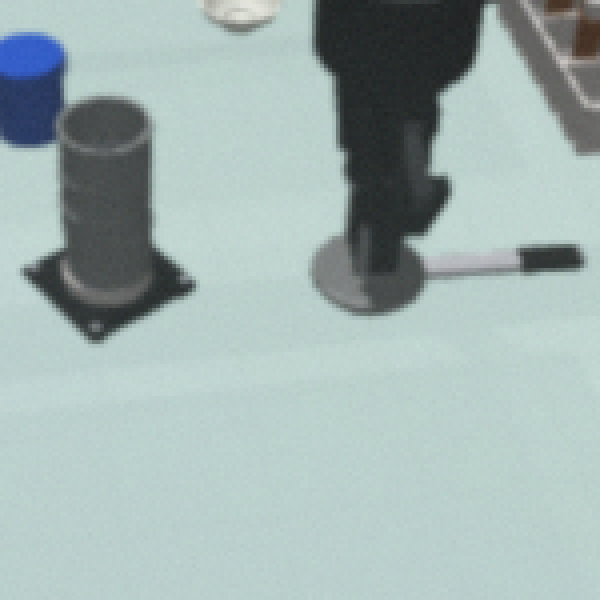

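```bash
python3 -m creep '[{"claw":0.01,"travel":[0.0241,0.0404,0],"twist":[0,0,0]},{"claw":0.01,"travel":[0.0241,0.0404,0],"twist":[0,0,0]},{"claw":0.01,"travel":[0.0241,0.0404,0],"twist":[0,0,0]},{"claw":0.01,"travel":[0.0241,0.0404,0],"twist":[0,0,0]},{"claw":0.01,"travel":[0.0241,0.0404,0],"twist":[0,0,0]},{"claw":0.01,"travel":[0,0,0],"twist":[0,0,0]},{"claw":0.01,"travel":[0,0,0.015],"twist":[0,0,0]},{"claw":0.01,"travel":[0,0,0],"twist":[0,0,0]},{"claw":0.01,"travel":[0,0,0],"twist":[0,0,0]}]'
python3 - <<'E'
from h import *
from station import env,cams
c=cams.get_calibration("side");im=cams.get_image("side");s=env.observe();t=s["ee_pos"];print(t,s["opening"])
o=cv2.resize(im[120:240,240:370,::-1],None,fx=5,fy=5,interpolation=cv2.INTER_CUBIC)
for (x,y,r,z,col) in [(463.5,15.,30.8,138,(0,255,0)),(t[0],t[1],30,t[2]-7.7,(0,0,255))]:
    for u,v in proj(circ(x,y,r,z,120),c): cv2.circle(o,(int((u-240+.5)*5),int((v-120+.5)*5)),1,col,-1)
cv2.imwrite("pics/place5.png",o)
E
```

```text
clock: 38.15
ee_pos: [463.8, 14.2, 175.9]
tcp_rot: [0.0, 1.0, -0.0, -0.001]
contact_force: [-0.1, -0.3, -1.4]
opening: 17.5
[464.00071589  14.22484337 176.25144882] 17.317016959346436
```

View pics/place5.png

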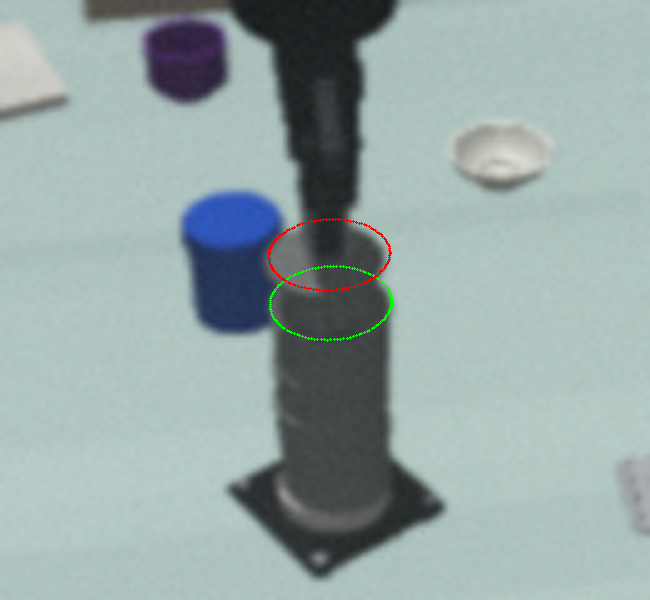

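```bash
python3 -m creep '[{"claw":0.01,"travel":[0,0.0007,0.01],"twist":[0,0,0]},{"claw":0.01,"travel":[0,0,0.005],"twist":[0,0,0]},{"claw":0.01,"travel":[0,0,0.004],"twist":[0,0,0]},{"claw":0.01,"travel":[0,0,0.003],"twist":[0,0,0]},{"claw":0.01,"travel":[0,0,0],"twist":[0,0,0]},{"claw":0.01,"travel":[0,0,0],"twist":[0,0,0]}]';  python3 -m creep '[{"claw":0.01,"travel":[0,0,0.002],"twist":[0,0,0]},{"claw":0.01,"travel":[0,0,0.001],"twist":[0,0,0]},{"claw":0.01,"travel":[0,0,0],"twist":[0,0,0]},{"claw":0.01,"travel":[0,0,0],"twist":[0,0,0]}]'
```

```text
clock: 38.95
ee_pos: [463.8, 15.4, 154.5]
tcp_rot: [-0.0, 1.0, 0.0, 0.0]
contact_force: [0.9, 0.3, -1.1]
opening: 17.4
clock: 39.45
ee_pos: [463.7, 15.4, 151.3]
tcp_rot: [-0.0, 1.0, 0.0, 0.0]
contact_force: [0.1, 0.0, -0.3]
opening: 17.8
```

```bash
python3 -m creep '[{"claw":0.01,"travel":[0,0,0.001],"twist":[0,0,0]},{"claw":0.01,"travel":[0,0,0.0007],"twist":[0,0,0]},{"claw":0.01,"travel":[0,0,0],"twist":[0,0,0]},{"claw":0.01,"travel":[0,0,0],"twist":[0,0,0]}]'
```

```text
clock: 39.95
ee_pos: [464.1, 15.4, 150.6]
tcp_rot: [-0.0, 1.0, -0.0, 0.001]
contact_force: [-1.6, 0.4, 6.0]
opening: 17.6
```

```bash
python3 -m creep '[{"claw":0.025,"travel":[0,0,0],"twist":[0,0,0]},{"claw":0.04,"travel":[0,0,0],"twist":[0,0,0]},{"claw":0.06,"travel":[0,0,0],"twist":[0,0,0]},{"claw":0.06,"travel":[0,0,0],"twist":[0,0,0]},{"claw":0.06,"travel":[0,0,-0.04],"twist":[0,0,0]},{"claw":0.06,"travel":[0,0,-0.04],"twist":[0,0,0]},{"claw":0.06,"travel":[0,0,-0.04],"twist":[0,0,0]},{"claw":0.06,"travel":[0,0,0],"twist":[0,0,0]},{"claw":0.06,"travel":[0,0,0],"twist":[0,0,0]}]'
python3 - <<'E'
from h import *
from station import cams
DZ["lid"]=128
im,c,p=look("lid","pics/seat5.png",463,15)
im=cams.get_image("side")
cv2.imwrite("pics/seat5s.png",cv2.resize(im[100:240,220:400,::-1],None,fx=4,fy=4,interpolation=cv2.INTER_CUBIC))
E
```

```text
clock: 41.08
ee_pos: [463.4, 15.4, 269.0]
tcp_rot: [-0.0, 1.0, -0.0, -0.0]
contact_force: [0.3, 0.4, 0.0]
opening: 59.9
lid xy [464.2  15.8] score 17.7 tcp [462.9  15.4 268.4] t 41.125 delta tool [-1.3  0.4 -0. ] Rxaxis [-1.    -0.     0.002]
```

View pics/seat5.png

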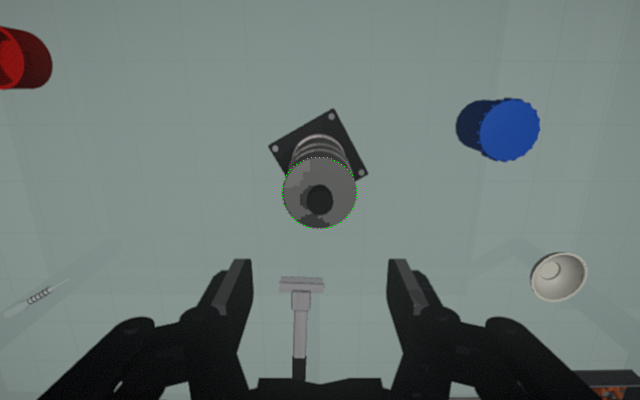

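View pics/seat5s.png

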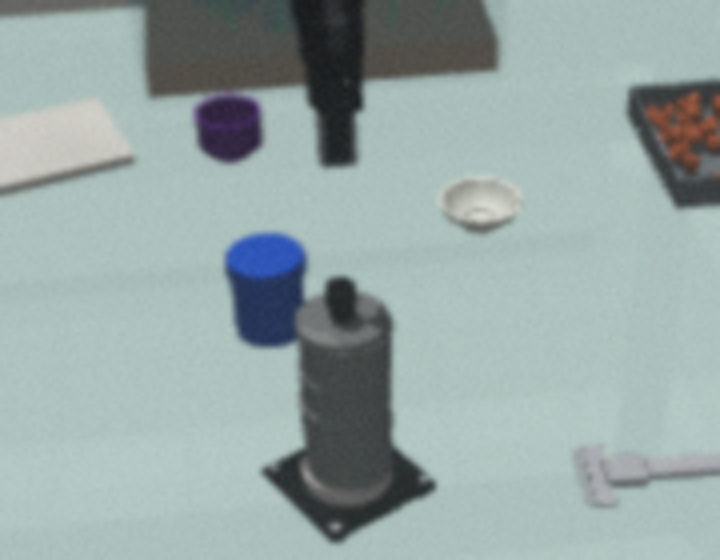

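Run:
```python
from station import env
print(env.hand_in()); print(env.observe()["clock"])
```

```text
the job is handed in; nothing more can be done
None
the job is handed in; nothing more can be done
```

I built the full tower on the base: cup, fine, medium and coarse sieve, then the lid. I handed it in at about 41 s of the 128 s allowed; the hand-in gave no verdict.

- **Seating:** the gripper met resistance within about 0.2 mm of the expected seating height for all five parts, with 5–10 N of contact force.
- **Last pictures:** the side view shows a straight tower with the lid flush. The wrist-camera fit puts the lid at (464.2, 15.8) mm and the collar at (462.7, 15.2) mm, about 1.6 mm apart. The gripper is open and clear of everything.
- **Bystanders:** the bowl, canister, scraper and pipette look unmoved in the pictures. I did not measure their positions.
- **Disagreements:**
  - The wrist-camera fits of the seated parts differed by up to about 2.3 mm in x (463.0–465.3 mm), which is about what the calibration error and the arm's settling allow.
  - The gripper read about 58 mm on the 61.6 mm lips and 17.5 mm on the 20 mm knob.
  - The lid looked slightly tilted in the side view while it was being carried, but it looks level now that it is seated.

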